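# Plug in the isolating link and hold the load switch at its third click

## Task

Take the larger of the two isolating links out of the wooden parking block, push it blade down fully home in the white link base on top of the load tester, let go of it and leave everything else on the bench where it is. Only then turn the tester's load switch clockwise from OFF, counting the clicks, to the third click and no further. Keep holding it there against its return spring, which throws it back to OFF when it is let go: the job finishes with the fingers still holding the knob at the third click.

Things in the scene. Friction and masses are not known exactly. Their poses are not given: they have to be found in the camera images.
- tester: Battery load tester, a grey sheet-steel case fixed to the bench, 170 (x) by 240 (y) by 75 mm high, with a finned heat sink 18 mm deep on its back (+x); origin at the centre of its underside, its front faces its own -x, z up. On its flat top (75 mm above the bench): the white ceramic link base, the black load switch knob on an aluminium dial plate, a small black meter window flush with the panel, and two black binding posts 27 mm high at own (64, 5) and (64, 45) mm.
- slot_mouth (a point): Centre of the slot mouth, on the top face of the white ceramic link base of the tester (base 76 by 42 mm, top 88 mm above the bench, 13 mm above the panel). At own (-10, 65) mm of the tester; axes parallel to the tester's: the slot is long in x. Slot 44 by 8 mm, 26 mm deep, its mouth chamfered by 3 mm all round; the large link's blade has 2 mm play at each end and 1.5 mm at each side.
- knob_axis (a point): Point on the switch's axis at the panel top (75 mm above the bench), at own (-10, -60) mm of the tester; fixed, axes parallel to the tester's. The axis is vertical.
- knob: Black knob of the load switch: a round skirt 52 mm across reaching 7.5 mm above the panel and on it an upright grip bar 46 mm long (own x), 12 mm thick (own y), from 7 to 38 mm above the panel. Origin on the axis at panel height. At OFF its x axis is parallel to the tester's x and the white pointer line at its +x end points to the long OFF mark; one short mark for each of the five steps follows clockwise. Grip the bar across its thickness, from above.
- load_switch (a joint): Angle of the load switch in rad, 0 at OFF (a firm stop), growing clockwise seen from above. Five stops (clicks), 24 degrees (0.419 rad) apart: the third at 1.257. A sprung ball makes each click: the torque rises by about 0.05 N m on leaving a stop and drops by as much past the midpoint. The return spring (0.07 N m at OFF, 0.11 N m at the third click) turns it all the way back to OFF when it is let go.
- park: Wooden parking block fixed to the bench, 150 (x) by 52 (y) by 35 mm high, origin at the centre of its underside. Two slots at own x = -37 and +37 mm, each 44 mm long in x, 8 mm wide, 27 mm deep; one link stands in each, either way about.
- link_large: The larger plug-in isolating link: a copper blade 40 (x) by 5 (y) by 24 mm, below a black moulded flange 52 by 20 by 6 mm, and on it an upright black grip fin 44 mm long (x), 12 mm thick (y), 34 mm high. Origin at the centre of the blade's lower edge, z up to the grip; total height 64 mm, the fin spans 30 to 64 mm. 80 to 140 g. Both ends alike, so it may go in either way round. It stands parked blade down with the flange resting on the block.
- link_large_shoulder (a point): Centre of the flange underside of the larger link, 24 mm above the blade's lower edge, axes as the link's. It is fully home when the flange lies on the link base.
- link_small: The smaller link, same build and heights with a blade 22 mm long, flange 34 mm and fin 26 mm long. Not used; it stays parked in the other slot.
- welder: Bystander: yellow spot-welder box 80 by 100 by 52 mm with its own small round knob.
- cell_brick: Bystander: six green cells standing in a black holder, 44 by 64 by 66 mm.
- tape_roll: Bystander: white tape roll lying flat, 70 mm across, 19 mm high.
- cutters: Bystander: blue-handled flush cutters lying flat, about 120 mm long, 14 mm high.
- cup: Bystander: white plastic cup, 84 mm across, 110 mm high.
There are look-alikes about, which are no part of the job. Leave any turquoise look-alike of the link_large alone.

How it is judged:
On the way, in this order (a step that is already met when the one before it is completed fails the run):
1. the larger link is fully home in the link base and let go, the switch still at OFF (z of link_large_shoulder in the frame of slot_mouth between -0.003 and 0.003 m and x of link_large_shoulder in the frame of slot_mouth between -0.005 and 0.005 m and y of link_large_shoulder in the frame of slot_mouth between -0.004 and 0.004 m and angle between the x axis of link_large_shoulder and the x axis of slot_mouth, either way round below 0.15 rad and angle between link_large_shoulder's own z axis and vertical below 0.1 rad and contact force between the fingers and link_large below 0.1 N and value of joint load_switch below 0.1 rad), for 0.2 s.
2. the fingers hold the load switch at the third click for a second (z of link_large_shoulder in the frame of slot_mouth between -0.003 and 0.003 m and x of link_large_shoulder in the frame of slot_mouth between -0.005 and 0.005 m and y of link_large_shoulder in the frame of slot_mouth between -0.004 and 0.004 m and angle between the x axis of link_large_shoulder and the x axis of slot_mouth, either way round below 0.15 rad and angle between link_large_shoulder's own z axis and vertical below 0.1 rad and value of joint load_switch between 1.137 and 1.377 rad and contact force between the fingers and knob above 2 N), for 1 s.
At the end, for the whole second after the job is handed in: The larger link stands upright in the link base with its flange on the base (within 3 mm of height, 4 to 5 mm of centre, 0.15 rad) and is not touched; the load switch is within 0.12 rad of its third click (1.257 rad), still, and held there by the fingers (more than 2 N) (all of step 2 and contact force between the fingers and link_large below 0.1 N and velocity of joint load_switch between -0.15 and 0.15 rad/s and linear speed of link_large below 0.02 m/s); the arm keeps its last pose, push and grip.
It fails at once if the switch is turned on past its third click towards the fourth (value of joint load_switch above 1.5 rad).
It fails at once if the switch is turned away from OFF while the link is not home (value of joint load_switch above 0.25 rad and not (z of link_large_shoulder in the frame of slot_mouth between -0.003 and 0.003 m and x of link_large_shoulder in the frame of slot_mouth between -0.005 and 0.005 m and y of link_large_shoulder in the frame of slot_mouth between -0.004 and 0.004 m and angle between the x axis of link_large_shoulder and the x axis of slot_mouth, either way round below 0.15 rad and angle between link_large_shoulder's own z axis and vertical below 0.1 rad)).
It fails at once if the smaller link is moved more than 30 mm from its place (distance of link_small from where it was at the start of the episode above 0.03 m).
It fails at once if a bystander (welder, cell brick, tape roll, cutters or cup) is moved more than 30 mm (distance of any of welder, cell_brick, tape_roll, cutters, cup from where it was at the start of the episode above 0.03 m).
It also fails if it takes over 54 s, if anything falls off the work surface, if the arm or the gripper's body presses on something with over 40 N, if the wrist force passes 120 N, or if a joint passes its speed limit or range.

## Robot

A 6-joint arm with a two-finger parallel gripper is mounted at the origin on the work surface. World frame = base frame: x ahead of the robot, y to its left, z up, the work surface at z = 0. Lengths are in m, angles in rad, forces in N, time in s.
With the tool pointing down it reaches from about 0.35 to 0.775 m from the base axis. Payload 5.5 kg.
Tool frame: the origin (TCP) lies midway between the tips of the shut fingers; the grasp point (between the pads) lies 19 mm behind it (manip.grip_point_offset is the distance from the TCP to the grasp point, in m); z points along the fingers, y is the line along which they close (so a half turn about z gives the same grasp; the last joint's range is limited). The gripper opens to 85 mm and grips with 20 to 120 N. Pads are 22 mm wide; open, the fingers measure 114 mm over their backs; the gripper's body (76 mm by 85 mm) begins 54 mm behind the grasp point. The pads swing forward as they close: fully open they stand 13 mm farther back than shut.
Start: joints at [0.999, 0.313, 0.046, 1.304, 0, 1.431], TCP at [0.241, 0.522, 0.231] pointing down, gripper open.
Joint ranges: [-2.76, 2.76], [-0.86, 1.69], [-1.03, 1.26], [-2.2, 2.34], [-1.47, 1.5], [-3.14, 3.14]. Speed limits (rad/s): [2.57, 2.57, 3.14, 3.14, 3.14, 3.14].

## Interface

Orientations are given as [roll, pitch, yaw] about the fixed x, y, z axes, in that order (R = Rz(yaw) Ry(pitch) Rx(roll)).
In Python, from cell import manip gives the robot as it stands. The module is installed in compiled form; this text tells all that it offers.
- The arm moves only by the shell command python3 -m inch 'ROWS' [FORCE]. ROWS is a JSON object of lists of equal length, an entry for each row: "claw": the opening, from 0 (shut) to 1 (fully open); "slide": the shift along the tool's x, y, z each as a share of 0.05 m, from -1 to 1, a list of three; "yaw": the turn about the tool's z as a share of 0.12 rad, from -1 to 1. A call has exactly 5 rows; each row shifts and turns the commanded pose from where the row before left it, along the tool's axes as they then stand; what a row does not reach is not made up. A row lasts 1/10 s, in which the tool goes at most 50 mm and 8.59 degrees, less where a joint would pass 70% of its speed; a pose out of reach is approached as far as the arm can. A call with a number of a shift or a turn outside -1 to 1 is refused whole. A call with a gripper value outside its range is refused whole. The fingers move at their own pace and stop on an object; FORCE is the grip in N (left out, the last holds). Time passes only in rows, so rows that do not move let the fingers close, or fill a call up. It gives the time, the measured TCP pose, the force, the opening and the grip force at its end, in the units of the state.
- manip.read_state(): the state, without advancing time (a new reading comes with each control period).
- manip.get_image(name): name is "scene" or "side" or "wrist"; returns the picture (420x560x3 uint8, red, green, blue); there is no depth.
- manip.camera_info(name): a dict with "fx", "fy", "cx", "cy" (pixels), "k1" (the pictures are not rectified: a ray, as slopes to the right and down, at radius r is drawn at 1 + k1 r^2 times it, then the intrinsics apply), "rvec" (rotation vector, rad) and "tvec" (3), from world to camera coordinates, as OpenCV has them. Camera axes: x right, y down, z forward; pixel columns grow to the right and rows downward; lengths in m; the calibration is good to about 2 mm. A picture is of the moment at which its call begins: read the wrist's pose just before it. camera_info takes no time and is no camera call; for the wrist camera it gives the pose at the moment of the call.
- manip.finish_job(): hands the job in; it is judged then, once.
The state is a dict: "t": time; "joint_positions": joint angles; "dq": joint speeds; "effort": joint torques, N m; "tool_pos": TCP position; "tcp_rot": TCP orientation; "force": force on the tool from outside, world axes, zero at the start; "moment": the same for the moment, N m; "width": opening from 0.0 (shut) to 1.0 (fully open); "grasp_force": force on a finger pad.
Only numpy, scipy, OpenCV 4.12 (cv2) and the standard library are available. Lean on these libraries where they do the work, as an engineer would, in place of code of your own. Each camera call takes 0.05 s, during which the arm holds its last target. There are 200 camera calls.

## Working session

There is one attempt and no reset: what is moved stays moved. The work goes in short steps, Python scripts to look and compute and a shell command to move; the robot and the scene stay as the last step left them, time stands still between calls to the robot, and variables do not carry over. Pictures are saved under pics/ and viewed, at most 10 in all, crops included, and the job is handed in when it is done.

```bash
mkdir -p pics; cat > h.py <<'E'
import numpy as np, cv2
from cell import manip
def cam(n):
    c=manip.camera_info(n); R=cv2.Rodrigues(np.array(c['rvec'],float))[0]; return c,R,np.array(c['tvec'],float).ravel()
def ray(ci,u,v):
    c,R,t=ci; x=(u-c['cx'])/c['fx']; y=(v-c['cy'])/c['fy']; rd=np.hypot(x,y); r=rd
    for _ in range(30): r=rd/(1+c['k1']*r*r)
    s=r/rd if rd>0 else 1
    d=R.T@np.array([x*s,y*s,1]); return -R.T@t,d
def onz(ci,u,v,z):
    o,d=ray(ci,u,v); return o+d*(z-o[2])/d[2]
def proj(ci,P):
    c,R,t=ci; p=R@np.array(P)+t; x,y=p[0]/p[2],p[1]/p[2]; k=1+c['k1']*(x*x+y*y)
    return c['fx']*x*k+c['cx'],c['fy']*y*k+c['cy']
def snap(n,f):
    ci=cam(n); im=cv2.cvtColor(np.array(manip.get_image(n)),cv2.COLOR_RGB2BGR); cv2.imwrite('pics/'+f,im)
    np.savez('pics/'+f+'.npz',k=[ci[0][q] for q in('fx','fy','cx','cy','k1')],R=ci[1],t=ci[2]); return ci,im
def load(f):
    z=np.load('pics/'+f+'.npz'); return dict(zip(('fx','fy','cx','cy','k1'),z['k'])),z['R'],z['t']
E
python3 - <<'E'
from h import *
a=snap('scene','s.png')[1]; b=snap('side','d.png')[1]; c=snap('wrist','w.png')[1]
for n in('s','d','w'):
    ci=load(n+'.png'); print(n, -ci[1].T@ci[2], ci[1][2], ci[0])
print(manip.read_state(), manip.grip_point_offset)
E
```

```text
s [ 1.28882883 -0.3041892   1.17334599] [-0.53633847  0.25172233 -0.80559103] {'fx': np.float64(493.78822464899764), 'fy': np.float64(493.78822464899764), 'cx': np.float64(272.8359395986687), 'cy': np.float64(205.9984648256016), 'k1': np.float64(-0.12377113936939309)}
d [ 0.1559055  -0.44963796  0.67043927] [ 0.4578033   0.55250243 -0.69653227] {'fx': np.float64(380.67018090515637), 'fy': np.float64(380.67018090515637), 'cx': np.float64(281.79974129786183), 'cy': np.float64(206.24518622725824), 'k1': np.float64(-0.07034122695408827)}
w [0.16965571 0.5566105  0.37343821] [ 0.27789758 -0.12836882 -0.95199495] {'fx': np.float64(323.009554955341), 'fy': np.float64(323.009554955341), 'cx': np.float64(273.2088516978492), 'cy': np.float64(211.68949271257048), 'k1': np.float64(-0.012456398187869354)}
{'t': 0.15, 'joint_positions': array([ 9.99380493e-01,  3.13855909e-01,  4.52222287e-02,  1.30364889e+00,
       -3.10546617e-05,  1.43122163e+00]), 'dq': array([-0.000917  , -0.00196984,  0.00370635, -0.00019576, -0.00025665,
        0.00087561]), 'effort': array([ 3.00550688e-03, -4.81065595e+01,  2.98815125e+01,  1.39119834e-02,
       -9.23029188e-05,  1.71504411e-05]), 'tool_pos': array([0.24044064, 0.52185968, 0.23059056]), 'tcp_rot': array([-3.14011654e+00, -1.76016601e-04,  2.70975141e+00]), 'force': array([-0.3077621 , -0.34153486, -0.29204235]), 'moment': array([0.0318225 , 0.00274549, 0.02567326]), 'grasp_force': 0.0, 'width': 0.9971581172835476} 0.0187
```

View pics/s.png

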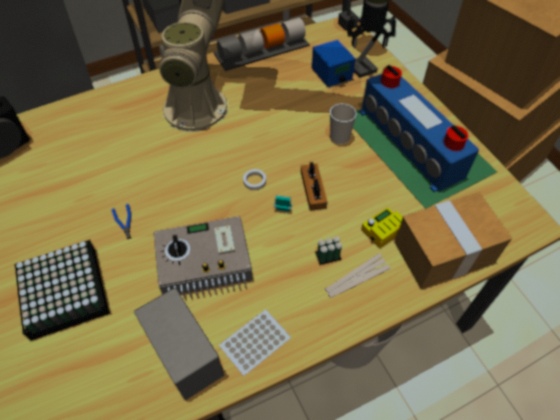

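View pics/d.png

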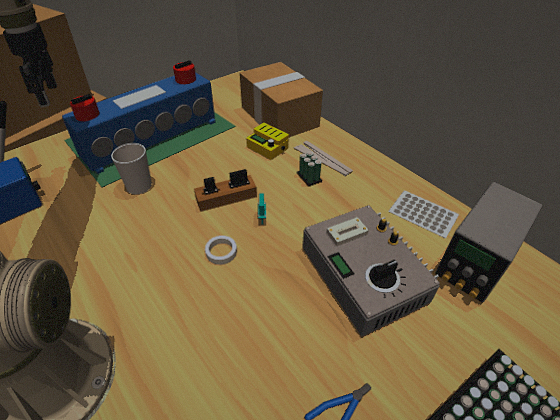

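The scene view has three candidates. The black links stand in the park block at side (210,186) and (238,178), seen in scene at about (312,170) and (317,188). The turquoise look-alike is at side (262,208), scene (284,203). The black link at side (238,178) looks longer, so I'll confirm that with an enlarged crop and cast rays.

```bash
python3 - <<'E'
from h import *
s=cv2.imread('pics/s.png'); d=cv2.imread('pics/d.png')
A=cv2.resize(d[160:220,185:275],None,fx=4.4,fy=4.4,interpolation=2)
B=cv2.resize(d[190:340,290:450],None,fx=2.5,fy=2.5,interpolation=2)
C=cv2.resize(s[155:217,265:335],None,fx=4.4,fy=4.4,interpolation=2)
D=cv2.resize(s[210:300,145:260],None,fx=3.4,fy=3.4,interpolation=2)
o=np.zeros((590,800,3),np.uint8)
for im,x,y in((A,0,0),(B,398,0),(C,0,275),(D,400,280)):
    h,w=im.shape[:2]; h=min(h,590-y);w=min(w,800-x); o[y:y+h,x:x+w]=im[:h,:w]
cv2.imwrite('pics/crop.png',o)
S=load('s.png');Dd=load('d.png')
def tri(a,b):
    o1,d1=ray(S,*a);o2,d2=ray(Dd,*b)
    k=np.linalg.lstsq(np.c_[d1,-d2],o2-o1,rcond=None)[0]; p,q=o1+k[0]*d1,o2+k[1]*d2; return (p+q)/2,np.linalg.norm(p-q)
print('linkA',tri((312,168),(210,182)),'linkB',tri((317,185),(238,175)))
print('base',onz(S,224,239,.088),onz(Dd,347,230,.088))
print('dial',onz(S,177,250,.075),onz(Dd,383,278,.075))
# wood block top contour
for n,ci,im,(x0,y0,x1,y1) in(('s',S,s,(295,155,335,215)),('d',Dd,d,(185,165,265,215))):
    h=cv2.cvtColor(im,cv2.COLOR_BGR2HSV)[y0:y1,x0:x1]; print(n,h[h.shape[0]//2,::5].tolist())
E
```

```text
linkA (array([0.47251011, 0.2093411 , 0.06099408]), np.float64(0.0016802660236231628)) linkB (array([0.53955123, 0.18794181, 0.06430587]), np.float64(0.0024785930960576586))
base [ 0.60659014 -0.12581696  0.088     ] [ 0.59970855 -0.12680986  0.088     ]
dial [ 0.57625266 -0.24758159  0.075     ] [ 0.57393869 -0.24884719  0.075     ]
s [[23, 139, 171], [23, 140, 170], [15, 194, 92], [14, 184, 133], [12, 67, 19], [15, 190, 113], [23, 140, 170], [23, 139, 171]]
d [[21, 127, 159], [21, 129, 158], [13, 173, 112], [14, 174, 116], [83, 230, 10], [8, 73, 14], [9, 29, 114], [13, 173, 109], [14, 181, 124], [14, 174, 123], [13, 162, 118], [14, 175, 118], [11, 128, 42], [13, 125, 57], [13, 165, 48], [22, 126, 160]]
```

View pics/crop.png

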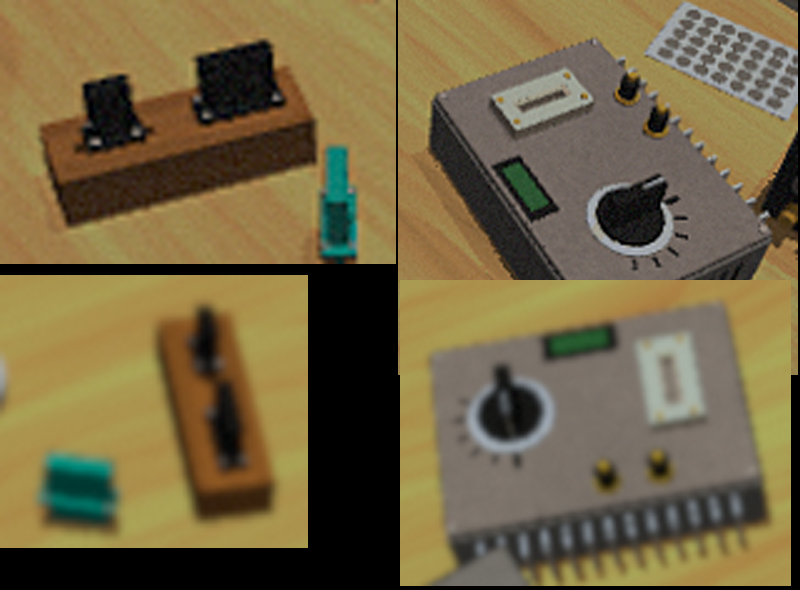

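The crop confirms it: in the park block, the right-hand link at side (238,178) is clearly longer than the one at (210,186). It triangulates to (0.539, 0.188), and z of 0.064 fits a parked fin. The turquoise one stands loose on the bench. The tester's base-to-dial distance comes out at 125 mm, which matches, with a yaw of about -0.23. Moving above the link.

```bash
python3 -m inch '{"claw":[1,1,1,1,1],"slide":[[-0.82,-0.36,0],[-0.82,-0.36,0],[-0.82,-0.36,0],[-0.82,-0.36,0],[-0.82,-0.36,0]],"yaw":[0,0,0,0,0]}' 60; python3 -m inch '{"claw":[1,1,1,1,1],"slide":[[-0.82,-0.36,0],[-0.82,-0.36,0],[-0.82,-0.36,0],[-0.7,-0.36,0],[0,0,0]],"yaw":[0,0,0,0,-1]}'
```

```text
t: 0.65
tool_pos: [0.3899, 0.3532, 0.2311]
tcp_rot: [-3.141, -0.0, 2.71]
force: [2.0, 0.7, 0.3]
width: 1.001
grasp_force: 0.0
t: 1.15
tool_pos: [0.5054, 0.2194, 0.2307]
tcp_rot: [-3.141, 0.001, 2.826]
force: [-0.1, 0.2, -0.0]
width: 0.999
grasp_force: 0.0
```

```bash
python3 - <<'E'
from h import *
snap('wrist','w2.png')
E
```

```text
(no output)
```

View pics/w2.png

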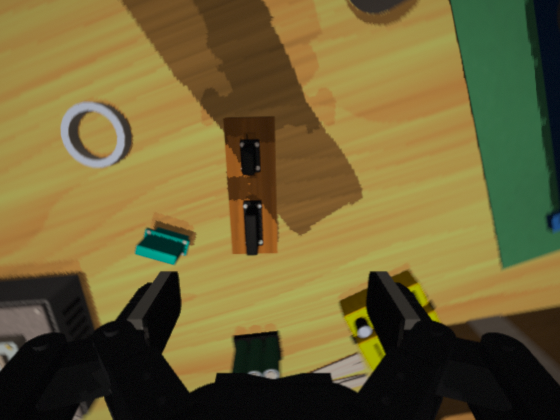

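The wrist view shows the block vertically at u about 250. The small link is at (250,156), the large one at (254,226), and the turquoise one at (163,244). Measuring the fin and the block edges.

```bash
python3 - <<'E'
from h import *
W=load('w2.png'); im=cv2.imread('pics/w2.png'); h=cv2.cvtColor(im,cv2.COLOR_BGR2HSV)
b=(h[...,2]<45).astype(np.uint8); b[:190]=0;b[262:]=0;b[:,:238]=0;b[:,270:]=0
n,l,st,ce=cv2.connectedComponentsWithStats(b); i=1+np.argmax(st[1:,4]); m=l==i; print(st[i],ce[i])
for r in range(196,260,4):
    u=np.where(m[r])[0]; 
    if len(u): print(r,u.min(),u.max(),end='; ')
print()
ys=np.where(m.any(1))[0]
L=[];
for r in range(ys.max()-22,ys.max()-3):
    u=np.where(m[r])[0]; L.append((onz(W,u.min()-.5,r,.075)+onz(W,u.max()+.5,r,.075))/2); 
L=np.array(L); d=np.polyfit(L[:,0],L[:,1],1); print('fin top line yaw',np.arctan(d[0]),L[0],L[-1], 'width',np.linalg.norm(onz(W,u.min()-.5,r,.075)-onz(W,u.max()+.5,r,.075)))
u=np.where(m[ys.max()-2])[0]; E=onz(W,u.mean(),ys.max()+.5,.075); print('far end',E)
# wood mask
w=((h[...,0]<19)&(h[...,1]>150)).astype(np.uint8); w=cv2.morphologyEx(w,cv2.MORPH_OPEN,np.ones((3,3)))
P=[]
for r in range(130,246,6):
    u=np.where(w[r,215:290])[0]+215
    if len(u): a,c=onz(W,u.min()-.5,r,.035),onz(W,u.max()+.5,r,.035); P.append([*a[:2],*c[:2]]); print(r,u.min(),u.max(),round(np.linalg.norm(a-c),4),end='; ')
P=np.array(P); print([np.arctan(np.polyfit(P[:,k],P[:,k+1],1)[0]) for k in(0,2)], P[-4:])
E
```

```text
[244 200  18  55 766] [252.62402089 225.77023499]
200 250 260; 204 248 256; 208 247 257; 212 245 260; 216 245 260; 220 245 260; 224 245 260; 228 245 261; 232 246 261; 236 246 261; 240 246 258; 244 246 258; 248 247 256; 252 247 256; 
fin top line yaw -0.45429947123413433 [0.53690637 0.19079861 0.075     ] [0.55472149 0.18250787 0.075     ] width 0.010101808022746713
far end [0.55943761 0.18086858 0.075     ]
130 224 289 0.0673; 136 225 289 0.0666; 142 225 289 0.067; 148 225 289 0.0673; 154 226 289 0.0667; 160 226 289 0.0671; 166 226 289 0.0674; 172 227 289 0.0668; 178 227 289 0.0671; 184 228 289 0.0665; 190 228 289 0.0668; 196 229 289 0.0662; 202 229 289 0.0665; 208 229 289 0.0669; 214 229 289 0.0673; 220 230 289 0.0666; 226 231 277 0.0525; 232 231 277 0.0528; 238 231 277 0.0532; 244 232 276 0.0512; [np.float64(-0.29215825804039836), np.float64(-0.3977694063377988)] [[0.53635057 0.16133772 0.55255362 0.21129892]
 [0.54310166 0.15883886 0.5594027  0.20910779]
 [0.54993641 0.15630858 0.56633678 0.20688951]
 [0.55720763 0.15482974 0.57300643 0.2035609 ]]
```

```bash
python3 -m inch '{"claw":[0.6,0.6,0.6,0.6,0.6],"slide":[[-0.82,-0.42,0],[0,0,0.8],[0,0,0.8],[0,0,0.8],[0,0,0]],"yaw":[-0.13,0,0,0,0]}'
```

```text
t: 1.7
tool_pos: [0.5301, 0.19, 0.1057]
tcp_rot: [-3.136, -0.01, 2.844]
force: [-1.7, 0.0, -0.8]
width: 0.6
grasp_force: 0.0
```

```bash
python3 -m inch '{"claw":[0.6,0.6,0.6,0.6,0.6],"slide":[[0,0,0],[0,0,0],[0,0,0],[0,0,0],[0,0,0]],"yaw":[0,0,0,0,0]}'
```

```text
t: 2.2
tool_pos: [0.5359, 0.1909, 0.1125]
tcp_rot: [3.14, 0.002, 2.845]
force: [-0.2, 0.4, 0.3]
width: 0.598
grasp_force: 0.0
```

```bash
python3 -m inch '{"claw":[0.6,0.6,0.6,0.6,0.6],"slide":[[-0.07,-0.05,0],[0,0,0.5],[0,0,0.5],[0,0,0.31],[0,0,0]],"yaw":[0,0,0,0,0]}'; python3 -m inch '{"claw":[0.6,0,0,0,0],"slide":[[0,0,0],[0,0,0],[0,0,0],[0,0,0],[0,0,0]],"yaw":[0,0,0,0,0]}' 60
```

```text
t: 2.7
tool_pos: [0.5359, 0.1865, 0.0435]
tcp_rot: [-3.139, -0.004, 2.845]
force: [-0.8, 0.4, -0.1]
width: 0.603
grasp_force: 0.0
t: 3.2
tool_pos: [0.5383, 0.1865, 0.0469]
tcp_rot: [-3.141, 0.002, 2.845]
force: [-1.5, -4.1, 5.2]
width: 0.128
grasp_force: 58.9
```

```bash
python3 -m inch '{"claw":[0,0,0,0,0],"slide":[[0,0,-0.3],[0,0,-0.5],[0,0,-0.8],[0,0,-0.9],[0,0,-0.9]],"yaw":[0,0,0,0,0]}'; python3 -m inch '{"claw":[0,0,0,0,0],"slide":[[0,0,0],[0,0,0],[0,0,0],[0,0,0],[0,0,0]],"yaw":[0,0,0,0,0]}'
```

```text
t: 3.7
tool_pos: [0.5372, 0.1875, 0.2172]
tcp_rot: [3.141, -0.001, 2.846]
force: [0.9, 0.5, -1.4]
width: 0.126
grasp_force: 58.5
t: 4.2
tool_pos: [0.5369, 0.1871, 0.2142]
tcp_rot: [-3.14, -0.003, 2.845]
force: [-0.2, -0.3, -1.4]
width: 0.129
grasp_force: 58.7
```

```bash
python3 -m inch '{"claw":[0,0,0,0,0],"slide":[[-0.2,-0.5,0],[-0.27,-0.81,0],[-0.27,-0.81,0],[-0.27,-0.81,0],[-0.27,-0.81,0]],"yaw":[0,0,0,0,0]}'; python3 -m inch '{"claw":[0,0,0,0,0],"slide":[[-0.27,-0.81,0],[-0.27,-0.81,0],[-0.1,-0.3,0],[0,0,0],[0,0,0]],"yaw":[0,0,0,-0.59,0]}';  python3 -m inch '{"claw":[0,0,0,0,0],"slide":[[0,0,0],[0,0,0],[0,0,0],[0,0,0],[0,0,0]],"yaw":[0,0,0,0,0]}'; python3 - <<'E'
from h import *
snap('wrist','w3.png'); snap('side','d3.png')
E
```

```text
t: 4.7
tool_pos: [0.5438, -0.0117, 0.2149]
tcp_rot: [3.142, -0.001, 2.846]
force: [0.5, -0.4, -0.9]
width: 0.127
grasp_force: 58.8
t: 5.2
tool_pos: [0.5465, -0.1118, 0.2149]
tcp_rot: [3.141, -0.002, 2.915]
force: [-0.5, -0.6, -1.2]
width: 0.131
grasp_force: 58.6
t: 5.7
tool_pos: [0.547, -0.1111, 0.2159]
tcp_rot: [3.142, 0.0, 2.917]
force: [-0.3, -0.1, -0.6]
width: 0.127
grasp_force: 58.7
```

View pics/w3.png

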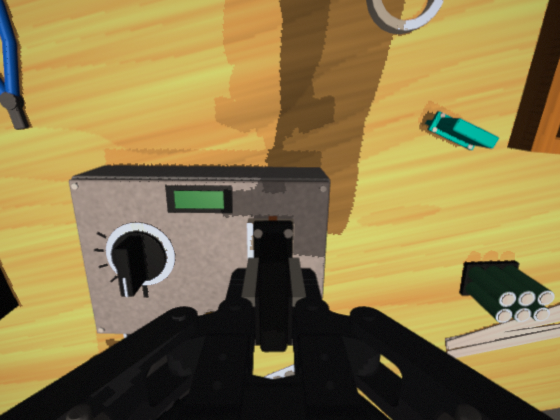

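The held link hides the base, whose edge shows at (250,225). I'll shift the tool sideways and back for a clear look.

```bash
python3 -m inch '{"claw":[0,0,0,0,0],"slide":[[0.4,0.7,0],[0.4,0.7,0],[0,0,0],[0,0,0],[0,0,0]],"yaw":[0,0,0,0,0]}'; python3 - <<'E'
from h import *
print(manip.read_state()['tool_pos'])
snap('wrist','w4.png')
E
```

```text
t: 6.3
tool_pos: [0.5241, -0.0348, 0.216]
tcp_rot: [-3.141, 0.001, 2.916]
force: [-0.4, -0.8, -0.1]
width: 0.129
grasp_force: 59.0
[ 0.52411333 -0.03483838  0.215974  ]
```

View pics/w4.png

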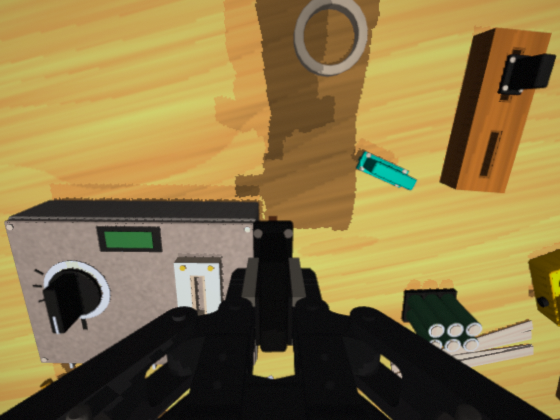

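The base shows clearly at (176–222, 258–310), with the slot near u=198, the dial at about (78,292) and the panel front edge at v of about 215. The flange end of the held link is at (273,222). Measuring these.

```bash
python3 - <<'E'
from h import *
W=load('w4.png'); im=cv2.imread('pics/w4.png'); h=cv2.cvtColor(im,cv2.COLOR_BGR2HSV); g=h[...,2].astype(int)
for r in (254,256,258,260,262,266,272,278,284,290,296): print(r,g[r,172:228:1].tolist() if r in(266,278,284,290,296) else g[r,195:205].tolist())
print('front edge cols'); 
for c in (30,60,90,180,240): print(c,[(r,int(g[r,c])) for r in range(206,226,1)][::1] if c==90 else [int(g[r,c]) for r in range(206,226)])
print('flange'); print([int(x) for x in g[214:230,272]]); print([int(x) for x in g[228,245:300]])
E
```

```text
254 [150, 145, 144, 149, 156, 148, 148, 151, 149, 145]
256 [106, 133, 136, 133, 133, 136, 137, 130, 113, 136]
258 [81, 82, 83, 81, 81, 79, 80, 79, 82, 82]
260 [81, 81, 81, 79, 79, 79, 78, 81, 81, 81]
262 [101, 99, 93, 94, 93, 93, 96, 95, 96, 95]
266 [168, 177, 211, 216, 216, 216, 215, 207, 199, 204, 202, 189, 145, 142, 204, 217, 217, 217, 218, 217, 218, 217, 218, 218, 216, 218, 217, 218, 218, 219, 219, 219, 219, 219, 218, 202, 186, 200, 196, 180, 181, 206, 212, 218, 219, 218, 193, 105, 70, 78, 104, 140, 166, 168, 167, 166]
272 [217, 218, 217, 217, 217, 218, 217, 217, 217, 218]
278 [167, 168, 173, 198, 214, 216, 216, 216, 216, 215, 216, 216, 216, 216, 216, 216, 215, 201, 170, 200, 202, 183, 104, 70, 99, 151, 159, 168, 172, 179, 195, 210, 212, 215, 217, 217, 218, 216, 217, 217, 217, 217, 218, 218, 218, 217, 205, 160, 79, 67, 106, 158, 166, 170, 171, 171]
284 [163, 166, 173, 186, 212, 216, 216, 216, 216, 216, 217, 216, 216, 216, 216, 216, 216, 212, 207, 204, 203, 189, 131, 71, 66, 86, 124, 165, 172, 175, 184, 209, 211, 209, 216, 217, 216, 217, 217, 217, 216, 217, 217, 218, 218, 217, 214
[... 814 characters left out ...]
 (207, 39), (208, 40), (209, 41), (210, 38), (211, 42), (212, 41), (213, 41), (214, 40), (215, 43), (216, 51), (217, 84), (218, 98), (219, 68), (220, 55), (221, 83), (222, 130), (223, 153), (224, 160), (225, 161)]
180 [42, 44, 44, 43, 43, 42, 41, 43, 43, 44, 44, 54, 89, 99, 75, 62, 86, 127, 155, 166]
240 [44, 45, 44, 44, 44, 45, 45, 45, 46, 45, 46, 47, 67, 106, 106, 69, 62, 111, 142, 161]
flange
[151, 136, 93, 74, 73, 68, 42, 16, 10, 12, 12, 10, 11, 10, 12, 11]
[201, 216, 216, 210, 193, 178, 160, 127, 52, 10, 15, 19, 24, 24, 18, 11, 14, 15, 13, 16, 13, 15, 10, 12, 9, 11, 12, 12, 11, 11, 14, 13, 14, 12, 13, 14, 12, 10, 10, 10, 13, 19, 23, 22, 23, 18, 13, 46, 125, 193, 199, 187, 162, 159, 159]
```

```bash
python3 - <<'E'
from h import *
W=load('w4.png'); im=cv2.imread('pics/w4.png'); h=cv2.cvtColor(im,cv2.COLOR_BGR2HSV)
z=.088
e=np.array([[onz(W,174.5,278,z),onz(W,219,278,z)],[onz(W,175.3,290,z),onz(W,219.6,290,z)],[onz(W,176.3,296,z),onz(W,219.9,296,z)]])[...,:2]
print('base width',np.linalg.norm(e[:,0]-e[:,1],axis=1))
F=np.array([onz(W,c,r,.075)[:2] for c,r in((30,216.3),(60,216.6),(90,217),(180,217.9),(240,218.4))])
p=np.polyfit(F[:,1],F[:,0],1); yaw=-np.arctan(p[0]); print('yaw front',yaw)
ux=np.array([np.cos(yaw),np.sin(yaw)]); uy=np.array([-ux[1],ux[0]])
mid=e.mean(1); fe=onz(W,198,262.6,z)[:2]
sx=fe@ux+.038; sy=(mid@uy).mean(); slot=sx*ux+sy*uy
print('mids uy',mid@uy,'slot',slot, 'front edge to tester front', fe@ux-(F@ux).mean(),'expect .037')
# slot mouth chamfer centre
print('slot edges uy',[(onz(W,189.8,290,z)+onz(W,204.8,290,z))[:2]@uy/2])
# dial
m=((h[...,2]>150)&(h[...,1]<30)).astype(np.uint8); m[:250]=0;m[330:]=0;m[:,:30]=0;m[:,120:]=0
c=max(cv2.findContours(m,0,1)[0],key=len); pts=np.array([onz(W,*q[0],.076)[:2] for q in c])
(hx,hy),R=cv2.minEnclosingCircle((cv2.convexHull((pts*1e4).astype(np.float32)))); k=np.array([hx,hy])/1e4; print('dial',k,'R',R/1e4,'slot-dial own',(slot-k)@ux,(slot-k)@uy)
s=manip.read_state();T=s['tool_pos'];y=s['tcp_rot'][2]; tx=np.array([np.cos(y),np.sin(y),0])
print('flange expected',proj(W,T+.026*tx-[0,0,.006]),proj(W,T+.026*tx-[0,0,.012]))
tx2=tx[:2];ty2=np.array([np.sin(y),-np.cos(y)])
d=slot-T[:2]; print('move tool',d@tx2,d@ty2,'yaw',(yaw+np.pi-y))
E
```

```text
base width [0.04210374 0.04246962 0.04207701]
yaw front -0.23468266908009705
mids uy [0.01862579 0.01847586 0.01868827] slot [ 0.60260706 -0.12495547] front edge to tester front 0.03931603759290214 expect .037
slot edges uy [np.float64(0.018343706274738983)]
dial [ 0.573827   -0.24647966] R 0.03380968017578125 slot-dial own -0.00026740981652026083 0.12488534885667267
flange expected (np.float64(268.6397221228393), np.float64(220.4890601055371)) (np.float64(268.79354545026814), np.float64(216.54261197236485))
move tool -0.09665817052965639 -0.0699546359094594 yaw -0.008439362162804276
```

```bash
python3 -m inch '{"claw":[0,0,0,0,0],"slide":[[-0.64,-0.48,0],[-0.64,-0.48,0],[-0.65,-0.47,0],[0,0,0.4],[0,0,0.4]],"yaw":[0,0,0,0.07,0]}';python3 -m inch '{"claw":[0,0,0,0,0],"slide":[[0,0,0],[0,0,0],[0,0,0],[0,0,0],[0,0,0]],"yaw":[0,0,0,0,0]}'; python3 - <<'E'
from h import *
s=manip.read_state();T=s['tool_pos'];y=s['tcp_rot'][2];tx=np.array([np.cos(y),np.sin(y)]);ty=np.array([np.sin(y),-np.cos(y)])
d=np.array([.6026,-.1250])-T[:2]; print(d@tx,d@ty-.0013,y-np.pi,T[2])
snap('side','d5.png'); snap('scene','s5.png')
a=cv2.imread('pics/d5.png')[130:270,270:430]; b=cv2.imread('pics/s5.png')[180:285,160:280]
o=np.zeros((450,800,3),np.uint8); a=cv2.resize(a,(400,350)); b=cv2.resize(b,(400,350)); o[:350,:400]=a;o[:350,400:]=b; cv2.imwrite('pics/c5.png',o)
E
```

```text
t: 6.85
tool_pos: [0.6032, -0.1285, 0.175]
tcp_rot: [-3.141, 0.001, 2.904]
force: [-0.8, -0.1, -0.5]
width: 0.127
grasp_force: 58.8
t: 7.35
tool_pos: [0.6022, -0.1256, 0.1769]
tcp_rot: [-3.141, 0.002, 2.908]
force: [-0.2, 0.1, -0.8]
width: 0.132
grasp_force: 58.8
-0.0002650773432871189 -0.0006603412361657996 -0.23349526328245274 0.1769368061830126
```

View pics/c5.png

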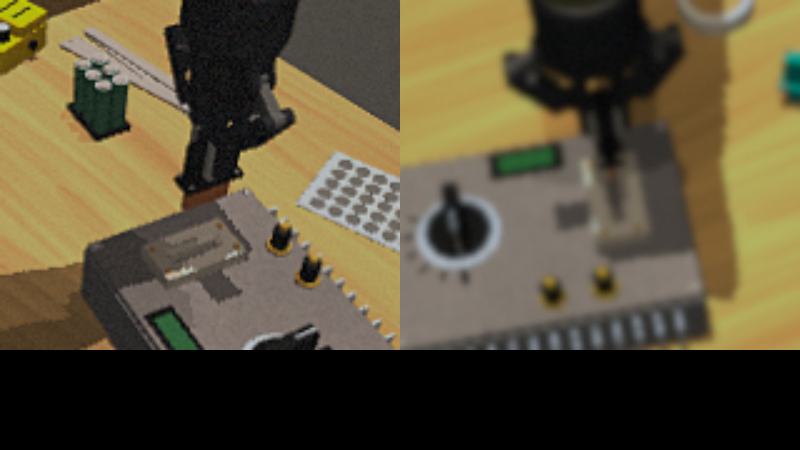

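The link hangs upright above the base (side crop about (205,195), slot at (195,245)). Descending in steps, watching the force.

```bash
python3 -m inch '{"claw":[0,0,0,0,0],"slide":[[0,-0.01,0.3],[0,0,0.3],[0,0,0.3],[0,0,0.05],[0,0,0]],"yaw":[0,0,0,0,0]}';python3 -m inch '{"claw":[0,0,0,0,0],"slide":[[0,0,0],[0,0,0.08],[0,0,0.08],[0,0,0],[0,0,0]],"yaw":[0,0,0,0,0]}'
```

```text
t: 7.95
tool_pos: [0.6013, -0.1258, 0.1281]
tcp_rot: [3.141, -0.001, 2.908]
force: [0.3, -0.3, -0.9]
width: 0.132
grasp_force: 58.8
t: 8.45
tool_pos: [0.6015, -0.126, 0.1202]
tcp_rot: [3.141, -0.0, 2.908]
force: [0.3, 0.4, -0.4]
width: 0.127
grasp_force: 58.8
```

```bash
python3 -m inch '{"claw":[0,0,0,0,0],"slide":[[0,0,0.08],[0,0,0.08],[0,0,0],[0,0,0],[0,0,0]],"yaw":[0,0,0,0,0]}'
```

```text
t: 8.95
tool_pos: [0.6016, -0.126, 0.1123]
tcp_rot: [3.141, 0.0, 2.908]
force: [0.4, 0.3, -1.0]
width: 0.128
grasp_force: 58.8
```

Entering freely: no side force at 12 mm depth.

```bash
python3 -m inch '{"claw":[0,0,0,0,0],"slide":[[0,0,0.08],[0,0,0.08],[0,0,0.06],[0,0,0.04],[0,0,0]],"yaw":[0,0,0,0,0]}'
```

```text
t: 9.45
tool_pos: [0.6013, -0.126, 0.0999]
tcp_rot: [-3.142, 0.0, 2.908]
force: [-2.7, 0.6, 4.1]
width: 0.128
grasp_force: 59.5
```

```bash
python3 -m inch '{"claw":[0,0,0,0,0],"slide":[[0,0,0.04],[0,0,0.03],[0,0,0],[0,0,0],[0,0,0]],"yaw":[0,0,0,0,0]}'
```

```text
t: 9.95
tool_pos: [0.6013, -0.126, 0.0998]
tcp_rot: [-3.141, 0.002, 2.908]
force: [-8.9, 2.1, 22.9]
width: 0.131
grasp_force: 62.4
```

Hard stop exactly at the predicted height (0.0998), so it's home. Now to relieve the push, open and retreat.

```bash
python3 -m inch '{"claw":[0,0.5,0.5,0.5,0.5],"slide":[[0,0,-0.07],[0,0,0],[0,0,0],[0,0,0],[0,0,0]],"yaw":[0,0,0,0,0]}'; python3 -m inch '{"claw":[0.5,0.5,0.5,0.5,0.5],"slide":[[0,0,-0.2],[0,0,-0.6],[0,0,-0.8],[0,0,-0.8],[0,0,0]],"yaw":[0,0,0,0,0]}'; python3 -m inch '{"claw":[1,1,1,1,1],"slide":[[0.7,0.35,0],[0.7,0.35,0],[0,0,0],[0,0,0],[0,0,0]],"yaw":[0,0,0,0,0]}'; python3 - <<'E'
from h import *
snap('wrist','w6.png')
E
```

```text
t: 10.45
tool_pos: [0.6014, -0.126, 0.0987]
tcp_rot: [3.141, -0.001, 2.908]
force: [-0.2, -0.3, -0.2]
width: 0.502
grasp_force: 0.0
t: 10.95
tool_pos: [0.6047, -0.1271, 0.2266]
tcp_rot: [-3.141, 0.011, 2.908]
force: [1.3, -0.4, 0.3]
width: 0.499
grasp_force: 0.0
t: 11.45
tool_pos: [0.5426, -0.0763, 0.2197]
tcp_rot: [-3.141, 0.002, 2.908]
force: [-0.2, -0.9, -1.0]
width: 1.002
grasp_force: 0.0
```

View pics/w6.png

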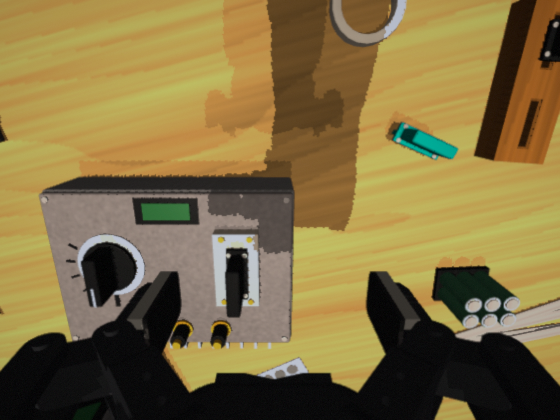

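The link sits in the base, fin at about (236,283), and is let go. The rest of the bench is undisturbed and the knob pointer still reads OFF. On to the knob at (0.573,-0.247).

```bash
python3 -m inch '{"claw":[0.6,0.6,0.6,0.6,0.6],"slide":[[-0.35,-0.8,0],[-0.35,-0.8,0],[-0.35,-0.8,0],[-0.33,-0.78,0],[0,0,0.6]],"yaw":[0,0,0,0,0]}';python3 -m inch '{"claw":[0.6,0.6,0.6,0.6,0.6],"slide":[[0,0,0.3],[0,0,0],[0,0,0],[0,0,0],[0,0,0]],"yaw":[0,0,0,0,0]}'; python3 - <<'E'
from h import *
s=manip.read_state();T=s['tool_pos'];y=s['tcp_rot'][2];tx=np.array([np.cos(y),np.sin(y)]);ty=np.array([np.sin(y),-np.cos(y)])
d=np.array([.573,-.247])-T[:2]; print(d@tx,d@ty,y-np.pi,T[2],s['joint_positions'])
E
```

```text
t: 12.0
tool_pos: [0.5758, -0.2546, 0.1922]
tcp_rot: [-3.137, 0.01, 2.902]
force: [1.5, -0.6, 0.2]
width: 0.603
grasp_force: 0.0
t: 12.5
tool_pos: [0.5727, -0.2466, 0.1756]
tcp_rot: [-3.141, 0.002, 2.908]
force: [-0.1, 0.6, 0.4]
width: 0.601
grasp_force: 0.0
-0.00033393420916624176 -0.00028607550491646194 -0.2333549991876951 0.17564720268479436 [-5.35319799e-01  4.25158599e-01  7.26657035e-02  1.21590927e+00
  8.09226155e-05 -3.01963969e-01]
```

```bash
python3 -m inch '{"claw":[0.6,0.6,0.6,0.6,0.6],"slide":[[0,0,0.5],[0,0,0.5],[0,0,0.5],[0,0,0.22],[0,0,0]],"yaw":[0,0,0,0,0]}';python3 -m inch '{"claw":[0.6,0,0,0,0],"slide":[[0,0,0],[0,0,0],[0,0,0],[0,0,0],[0,0,0]],"yaw":[0,0,0,0,0]}' 80; python3 -m inch '{"claw":[0,0,0,0,0],"slide":[[0,0,0],[0,0,0],[0,0,0],[0,0,0],[0,0,0]],"yaw":[0,0,0,0,0]}' 80
```

```text
t: 13.0
tool_pos: [0.5712, -0.2457, 0.0872]
tcp_rot: [3.141, -0.002, 2.908]
force: [0.1, 0.6, -0.7]
width: 0.599
grasp_force: 0.0
t: 13.5
tool_pos: [0.5723, -0.2481, 0.0898]
tcp_rot: [-3.139, 0.002, 2.907]
force: [-2.8, -4.6, 7.2]
width: 0.119
grasp_force: 79.3
t: 14.0
tool_pos: [0.5723, -0.2481, 0.0898]
tcp_rot: [-3.139, 0.002, 2.907]
force: [-3.5, -5.2, 6.5]
width: 0.125
grasp_force: 79.4
```

```bash
python3 -m inch '{"claw":[0,0,0,0,0],"slide":[[0,-0.04,-0.03],[0,0,0],[0,0,0],[0,0,0],[0,0,0]],"yaw":[0,0,0.6,0.6,0.5]}'; python3 -c "
from h import *
print(manip.read_state()['moment'])"; python3 -m inch '{"claw":[0,0,0,0,0],"slide":[[0,0,0],[0,0,0],[0,0,0],[0,0,0],[0,0,0]],"yaw":[0.5,0.5,0.5,0.5,0]}';  python3 - <<'E'
from h import *
print(manip.read_state()['moment']); snap('scene','s7.png')
E
```

```text
t: 14.5
tool_pos: [0.5723, -0.2481, 0.0899]
tcp_rot: [3.141, 0.001, 2.702]
force: [2.7, -0.5, -0.2]
width: 0.122
grasp_force: 78.9
[-0.07148578 -0.61178478  0.11721093]
t: 15.0
tool_pos: [0.5724, -0.248, 0.0898]
tcp_rot: [3.14, 0.001, 2.465]
force: [4.7, 0.9, -0.8]
width: 0.121
grasp_force: 79.0
[ 0.08088372 -0.93896288  0.06685251]
```

First click passed at a turn of 0.44, with small forces. Continuing to the second, then the third.

```bash
python3 -m inch '{"claw":[0,0,0,0,0],"slide":[[0,0,0],[0,0,0],[0,0,0],[0,0,0],[0,0,0]],"yaw":[0.7,0.7,0.7,0.7,0.7]}'; python3 -c "
from h import *
print(manip.read_state()['moment'])"; python3 -m inch '{"claw":[0,0,0,0,0],"slide":[[0,0,0],[0,0,0],[0,0,0],[0,0,0],[0,0,0]],"yaw":[0.7,0.7,0.7,0.6,0]}';  python3 - <<'E'
from h import *
print(manip.read_state()['moment'],manip.read_state()['force'])
E
```

```text
t: 15.55
tool_pos: [0.5726, -0.2479, 0.0899]
tcp_rot: [3.139, 0.0, 2.043]
force: [5.6, 1.5, -1.3]
width: 0.122
grasp_force: 78.9
[ 0.16691541 -1.09020221  0.28551447]
t: 16.05
tool_pos: [0.5727, -0.2479, 0.0899]
tcp_rot: [3.139, -0.0, 1.721]
force: [5.5, 0.9, -1.7]
width: 0.122
grasp_force: 78.8
[ 0.15975206 -1.24996646  0.1322128 ] [ 5.54240825  0.91945781 -1.65169396]
```

```bash
python3 -m inch '{"claw":[0,0,0,0,0],"slide":[[0,0,0],[0,0,0],[0,0,0],[0,0,0],[0,0,0]],"yaw":[0.3,0.3,0,0,0]}';  python3 - <<'E'
from h import *
print(manip.read_state()['moment'])
ci,w=snap('wrist','w8.png'); ci2,d=snap('side','d8.png')
c=lambda P:np.array(P)
o=np.zeros((420,800,3),np.uint8); o[:,:400]=w[:,80:480]; o[:,400:]=cv2.resize(d[230:335,330:430],(400,420)); cv2.imwrite('pics/c8.png',o)
k=np.array([.573,-.2475])
for th in (1.137,1.257,1.377):
    a=-.2345-th; print(th,[np.round(q,1).tolist() for q in(proj(ci,[*(k+.023*np.array([np.cos(a),np.sin(a)])),.113]),proj(ci2,[*(k+.023*np.array([np.cos(a),np.sin(a)])),.113]))])
E
```

```text
t: 16.55
tool_pos: [0.5728, -0.2479, 0.0899]
tcp_rot: [3.139, -0.001, 1.65]
force: [5.9, 1.5, -1.8]
width: 0.124
grasp_force: 78.8
[ 0.13149672 -1.32905351  0.09796237]
1.137 [[278.4, 347.1], [397.5, 272.2]]
1.257 [[272.3, 347.4], [396.7, 273.1]]
1.377 [[266.2, 347.1], [395.7, 273.9]]
```

View pics/c8.png

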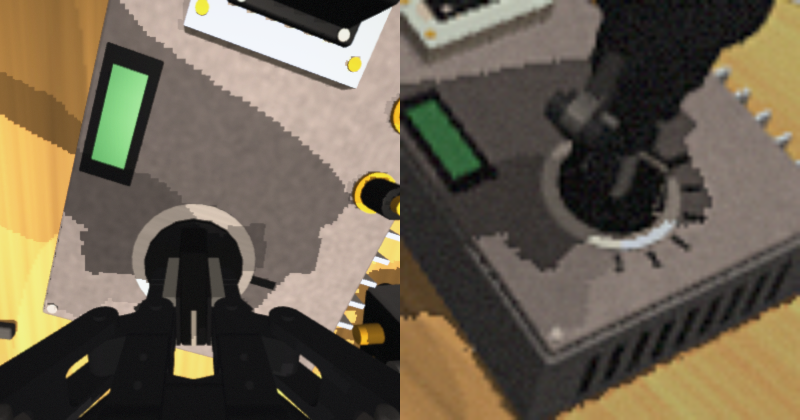

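The wrist crop shows the bar squarely between the fingers with its white pointer line at u=273. The third click predicts u=272.3, and the moment of 0.10 N m matches the spring there. Holding for a second, then handing in.

```bash
for i in 1 2 3; do python3 -m inch '{"claw":[0,0,0,0,0],"slide":[[0,0,0],[0,0,0],[0,0,0],[0,0,0],[0,0,0]],"yaw":[0,0,0,0,0]}' | tail -5; done; python3 -c "
from cell import manip
print(manip.finish_job())"
```

```text
tool_pos: [0.5728, -0.2479, 0.0899]
tcp_rot: [3.139, -0.001, 1.65]
force: [6.5, 0.7, -1.2]
width: 0.123
grasp_force: 78.8
tool_pos: [0.5728, -0.2479, 0.0899]
tcp_rot: [3.139, -0.001, 1.65]
force: [5.8, 1.6, -1.8]
width: 0.125
grasp_force: 78.8
tool_pos: [0.5728, -0.2479, 0.0899]
tcp_rot: [3.139, -0.001, 1.65]
force: [5.8, 1.0, -2.4]
width: 0.122
grasp_force: 78.8
the job is handed in; nothing more can be done
None
```

The larger link is fully home in the link base and let go, the fingers are holding the load switch at the third click, and the job is handed in; no verdict came back.

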